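# Latch the chill box at the breakfast table

## Task

One of the two small chill boxes on the breakfast table was left unlatched: the front of its lid stands up off the gasket and the T-handle on its lid points roughly from front to back instead of across. Turn that T-handle clockwise (seen from above) all the way to its stop, so that the lid is drawn down tight on its gasket, and let go. Leave the other box latched as it is.

Things in the scene. Friction and masses are not known exactly. Their poses are not given: they have to be found in the camera images.
- loose_grip (a point): Centre of the unlatched box's T-bar: plain steel, 74 mm long, 14 wide, 20 high, on a round 18 mm shank, 20 mm clear of the lid's fittings below; centre 147 (latched) to 153 mm above the table. Frame: x along the bar, y across, z up on the turning axis, under 4 degrees off vertical. Box: grey, white lid, 140 deep, 160 wide, fixed; its middle is 25 mm behind this axis
- loose_latch (a joint): Turn of that T-handle, rad: 0 = unlatched (bar from front to back of the box), growing clockwise seen from above, 1.57 = latched, at its hard stop (bar parallel to the box's front edge). Starts between 0.1 and 0.6. It turns against friction and gasket (0.1 to 0.16 N m) and stays where it is left
- loose_lid (a joint): Angle of that box's lid about its rear hinge, rad: 0 = tight on the gasket, 0.06 = fully slack. The latch sets it: it falls evenly from 0.06 to 0 as the handle turns from 0 to 1.57. The lid's front edge is 145 mm from the hinge, the handle 98 mm, so the bar sinks up to 6 mm
- tight_latch (a joint): Turn of the T-handle of the other box, which is identical in shape but latched: it starts within 0.07 rad of its stop at 1.57, with the bar across the box and the lid down, and must stay latched
Mind the look-alikes: they are no part of the job. Leave any brown look-alike of the part that bears loose_grip alone.

How it is judged (in metres and radians):
At the end, for the whole second after the job is handed in: The T-handle of the box that was unlatched stands within 10 degrees of its stop (joint above 1.40 rad), its lid is down on the gasket (lid angle below 0.010 rad, about 1.5 mm at the front edge), and the other box's handle is still latched (above 1.40 rad) (value of joint each of loose_latch, tight_latch above 1.4 rad and value of joint loose_lid below 0.01 rad); the robot touches nothing.
It fails at once if the latch of the other box is turned open (below 1.40 rad) (value of joint tight_latch below 1.4 rad).
It also fails if it takes over 35 s, if anything falls off the work surface, if the arm or the gripper's body presses on something with over 40 N, if the wrist force passes 120 N, or if a joint passes its speed limit or range.

## Robot

A 7-joint arm with a two-finger parallel gripper is mounted at the origin on a cart in front of the work surface, level with it; the furniture and walls round the work are solid. World frame = base frame: x ahead of the robot, y to its left, z up, the work surface at z = 0. Lengths are in mm, angles in degrees, forces in N, time in s.
With the tool pointing down it reaches from about 400 to 875 mm from the base axis. Payload 19.3 kg.
Tool frame: the origin (TCP) lies on the mounting face of the last link; the fingertips stand 173 mm ahead of it and the grasp point (between the pads) lies 155 mm ahead of it; z points along the fingers, y is the line along which they close (so a half turn about z gives the same grasp; the last joint's range is limited). The gripper opens to 85 mm and grips with 20 to 120 N. Pads are 22 mm wide; open, the fingers measure 114 mm over their backs; the gripper's body (76 mm by 85 mm) begins 54 mm behind the grasp point. The pads swing forward as they close: fully open they stand 13 mm farther back than shut.
Start: joints at [67.082, 29.874, -2.08, 91.645, 1.215, 58.505, -6.463], TCP at [202.382, -591.321, 404.691] pointing down, gripper open.
Joint ranges: [-166.77, 166.77], [-17.47, 122.26], [-85.68, 81.53], [9.62, 139.38], [-72.42, 252.41], [9.2, 110.78], [-144.41, 144.41]. Speed limits (degrees/s): [108.29, 108.29, 136.94, 136.94, 172.46, 172.46, 172.46].

## Interface

Orientations are given as a 3x3 rotation matrix whose columns are the frame's x, y, z axes.
In Python, from workcell import readout, grab_frame, job gives the robot as it stands. The module is installed in compiled form; this text tells all that it offers.
- The arm moves only by the tool carry_out, never from a script. Its argument "increments" is a list of rows, each a list of 5 numbers: the shift along the tool's x, y, z scaled (see below), then the turn about the tool's z scaled (see below), then the closure, from 0 (fully open) to 1 (shut). A call has 1 to 5 rows; each row shifts and turns the commanded pose from where the row before left it, along the tool's axes as they then stand; what a row does not reach is not made up. The controller multiplies each number of a shift by 150 mm and each number of a turn by 120 degrees. A row lasts 1/12 s, in which the tool goes at most 41.7 mm and 7.16 degrees, less where a joint would pass 70% of its speed; a pose out of reach is approached as far as the arm can. A call with a number of a shift or a turn outside -1 to 1 is refused whole. A call with a gripper value outside its range is refused whole. The fingers move at their own pace and stop on an object; the grip force is fixed at half the most. Time passes only in rows, so rows that do not move let the fingers close. It gives the time, the measured TCP pose, the force, the opening and the grip force at its end, in the units of the state.
- readout.observe(): the state, without advancing time (a new reading comes with each control period).
- grab_frame(name): name is "scene" or "top"; returns a dict with "frame" (480x640x3 uint8, blue, green, red), "z_map" (480x640 float32, mm along the optical axis (not along the pixel's ray), 0 where there is no reading), "fov_y" (degrees; the focal length in pixels is half the picture's height over the tangent of half this angle, whatever the lens; pixels are square), "cx", "cy" (the principal point, pixels), "cam_to_world" (4x4, takes a point from camera to world coordinates). Camera axes: x right, y down, z forward; pixel columns grow to the right and rows downward; lengths in mm; the calibration is good to about 2 mm. A picture is of the moment at which its call begins.
- job.job_done(): hands the job in; it is judged then, once.
The state is a dict: "time_s": time; "qpos": joint angles; "qvel": joint speeds; "effort": joint torques, N m; "position": TCP position; "eef_rot": TCP orientation; "wrist_force": force on the tool from outside, world axes, zero at the start; "ft_torque": the same for the moment, N m; "grip_width": finger opening in mm; "grip_force": force on a finger pad.
Only numpy, scipy, OpenCV 4.12 (cv2) and the standard library are available. Lean on these libraries where they do the work, as an engineer would, in place of code of your own. Each camera call takes 0.05 s, during which the arm holds its last target. There are 200 camera calls.

## Working session

There is one attempt and no reset: what is moved stays moved. The work goes in short steps, Python scripts to look and compute and a tool call to move; the robot and the scene stay as the last step left them, time stands still between calls to the robot, and variables do not carry over. Pictures are saved under pics/ and viewed, at most 10 in all, crops included, and the job is handed in when it is done.

Besides the shell and the picture viewer there is one more tool, called after ">>>" as a command line: name --pt "numbers of a row" for each row, then --argument value for the rest. carry_out: Moves the arm, as the interface text tells. Shifts and turns lie within -1 to 1; 1 stands for 150 mm of shift or 120 degrees of turn. Its arguments: {"type":"object","properties":{"increments":{"type":"array"}},"required":["increments"]}

```bash
mkdir -p pics; cat > h.py <<'E'
import numpy as np, cv2
from workcell import readout, grab_frame, job
def get(n):
    f=grab_frame(n); d=f["z_map"]; h,w=d.shape
    fl=h/2/np.tan(np.radians(f["fov_y"])/2)
    u,v=np.meshgrid(np.arange(w),np.arange(h))
    P=np.stack([(u-f["cx"])/fl*d,(v-f["cy"])/fl*d,d,np.ones_like(d)],-1)@np.array(f["cam_to_world"]).T
    P=P[...,:3]; P[d==0]=np.nan
    return f["frame"],P,f
E
python3 - <<'E'
from h import *
for n in("scene","top"):
    im,P,f=get(n); cv2.imwrite(f"pics/{n}0.png",im); np.save(n+"0.npy",P)
    print(n,np.round(f["cam_to_world"],2).tolist(),f["fov_y"])
s=readout.observe();print(s["time_s"],s["position"],np.round(s["eef_rot"],3))
E
```

```text
scene [[0.43, -0.37, 0.82, -693.04], [-0.9, -0.16, 0.4, -822.01], [-0.02, -0.92, -0.4, 734.11], [0.0, 0.0, 0.0, 1.0]] 51.122822377340796
top [[-0.01, -0.99, 0.13, 329.42], [-1.0, 0.02, 0.01, -189.23], [-0.01, -0.13, -0.99, 1727.54], [0.0, 0.0, 0.0, 1.0]] 47.35476237351892
0.1 [ 202.36411734 -591.21721868  404.19914607] [[ 0.946  0.324 -0.   ]
 [ 0.324 -0.946  0.001]
 [-0.    -0.001 -1.   ]]
```

View pics/scene0.png

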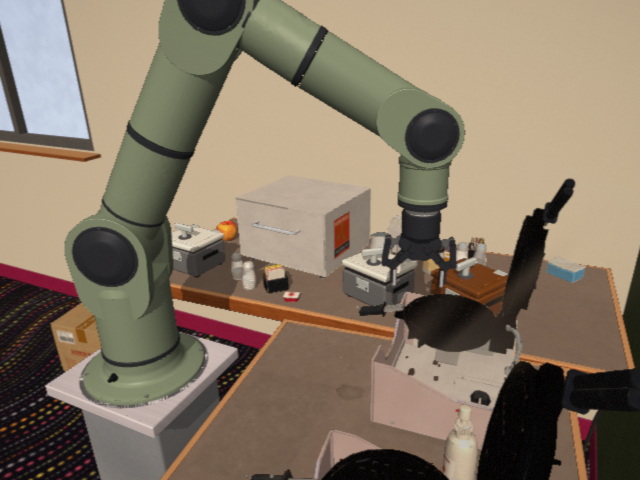

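View pics/top0.png

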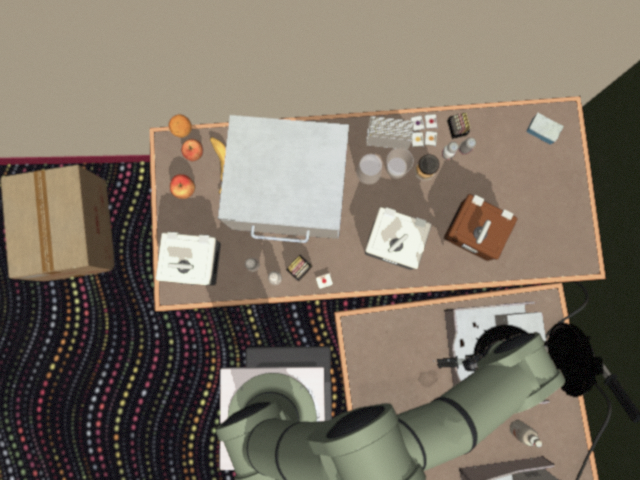

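Candidates: white box A, bar at top (184,265), bar across, so latched. White box B, bar at top (397,243), bar diagonal, so it looks unlatched. Brown look-alike at (482,231), to be left alone. I choose B and check it in a close crop.

```bash
python3 - <<'E'
from h import *
im=cv2.imread("pics/top0.png");P=np.load("top0.npy")
a=cv2.resize(im[195:280,350:445],(800,716))[:600]
cv2.imwrite("pics/cropB.png",a)
for n,(r0,r1,c0,c1) in dict(B=(200,275,360,432),A=(228,290,150,222)).items():
    Q=P[r0:r1,c0:c1].reshape(-1,3); z=Q[:,2]
    print(n,"z hist",np.histogram(z[z>60],bins=np.arange(60,185,5)))
    lid=Q[(z>85)&(z<180)]; print(cv2.minAreaRect(lid[:,:2].astype(np.float32)))
    m=np.zeros(P.shape[:2],bool);m[r0:r1,c0:c1]=True
    b=m&(P[...,2]>145)&(P[...,2]<185)
    k,lab,st,ce=cv2.connectedComponentsWithStats(b.astype(np.uint8))
    for i in range(1,k):
        if st[i,4]>8:
            q=P[lab==i]; print(st[i],ce[i],q.mean(0).round(1),cv2.minAreaRect(q[:,:2].astype(np.float32)))
E
```

```text
B z hist (array([  15,   12,   17,   25,   10,    4,    1,    4,   76,  408, 1036,
        798,  186,   16,    0,    1,    4,    1,   21,   56,   36,    7,
          1,    0]), array([ 60,  65,  70,  75,  80,  85,  90,  95, 100, 105, 110, 115, 120,
       125, 130, 135, 140, 145, 150, 155, 160, 165, 170, 175, 180]))
((534.9127197265625, -392.14459228515625), (163.70639038085938, 149.5259246826172), 70.30274963378906)
[388 234  21  19 122] [397.7295082 243.       ] [ 511.3 -382.5  158.6] ((511.45294189453125, -382.858154296875), (13.825435638427734, 71.87126159667969), 41.56806564331055)
A z hist (array([  23,   29,   21,   28,   13,    6,    5,   26,  184,  832, 1086,
        359,   37,    3,    0,    2,    3,   13,   56,   43,   11,    0,
          0,    0]), array([ 60,  65,  70,  75,  80,  85,  90,  95, 100, 105, 110, 115, 120,
       125, 130, 135, 140, 145, 150, 155, 160, 165, 170, 175, 180]))
((483.01678466796875, 243.49041748046875), (166.1741485595703, 148.97630310058594), 84.08856201171875)
[168 263  26   7 123] [180.64227642 265.79674797] [455.8 245.1 154.6] ((455.9676513671875, 246.39105224609375), (74.50313568115234, 13.843505859375), 84.76277923583984)
```

View pics/cropB.png

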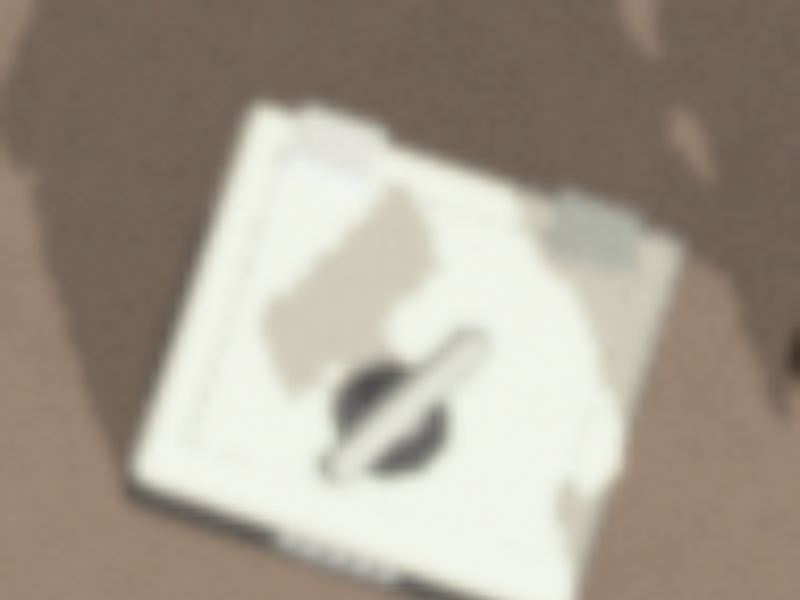

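The crop shows B's T-bar running diagonally from (330,470) to (480,345). The hinges are at the rear, around (340,140) and (590,225), so the rear faces world +x.

- **Axis:** about (511,-383), bar top near 160 mm, which matches the description. The box centre lies 25 mm behind it, as it should.
- **Headings:** rear heading is -19.7°, bar heading -48.4°, so the joint is at about 0.50 rad with roughly 61° left to turn.
- **Plan:** start with tool x at heading 131.6° (a turn of -112.7°), which keeps q7 within its range.

>>> carry_out --pt "0.24 -0.065 0 0 0" --pt "0.24 -0.065 0 0 0" --pt "0.24 -0.065 0 0 0" --pt "0.24 -0.065 0 0 0" --pt "0.24 -0.065 0 0 0"

```text
time_s: 0.52
position: [358.1, -485.7, 404.5]
eef_rot: [[0.946, 0.324, -0.0], [0.324, -0.946, 0.0], [-0.0, -0.0, -1.0]]
wrist_force: [0.8, 0.1, 0.8]
grip_width: 85.5
grip_force: 0.0
```

>>> carry_out --pt "0.24 -0.065 0 0 0" --pt "0.24 -0.065 0 0 0" --pt "0.24 -0.065 0 0 0" --pt "0.24 -0.065 0 0 0" --pt "0.24 -0.065 0 0 0"

```text
time_s: 0.93
position: [512.7, -381.2, 404.5]
eef_rot: [[0.946, 0.324, -0.0], [0.324, -0.946, 0.0], [-0.0, -0.0, -1.0]]
wrist_force: [0.6, -0.5, 0.2]
grip_width: 85.2
grip_force: 0.0
```

>>> carry_out --pt "0 0 0 -0.059 0" --pt "0 0 0 -0.059 0" --pt "0 0 0 -0.059 0" --pt "0 0 0 -0.059 0" --pt "0 0 0 -0.059 0"

```text
time_s: 1.35
position: [511.4, -382.4, 404.4]
eef_rot: [[0.578, 0.816, -0.001], [0.816, -0.578, 0.0], [-0.0, -0.001, -1.0]]
wrist_force: [-0.7, 0.1, 0.2]
grip_width: 85.3
grip_force: 0.0
```

>>> carry_out --pt "0 0 0 -0.059 0" --pt "0 0 0 -0.059 0" --pt "0 0 0 -0.059 0" --pt "0 0 0 -0.059 0" --pt "0 0 0 -0.059 0"

```text
time_s: 1.77
position: [511.3, -382.5, 404.4]
eef_rot: [[-0.001, 1.0, -0.001], [1.0, 0.001, 0.0], [0.0, -0.001, -1.0]]
wrist_force: [0.4, -0.0, 0.5]
grip_width: 85.7
grip_force: 0.0
```

>>> carry_out --pt "0 0 0 -0.059 0" --pt "0 0 0 -0.059 0" --pt "0 0 0 -0.059 0" --pt "0 0 0 -0.059 0" --pt "0 0 0 -0.059 0"

```text
time_s: 2.18
position: [511.3, -382.5, 404.4]
eef_rot: [[-0.58, 0.815, -0.0], [0.815, 0.58, 0.0], [0.001, -0.0, -1.0]]
wrist_force: [-0.9, -0.4, -0.4]
grip_width: 85.2
grip_force: 0.0
```

>>> carry_out --pt "0 0 0 -0.052 0" --pt "0 0 0.12 0 0" --pt "0 0 0.12 0 0" --pt "0 0 0 0 0"

```text
time_s: 2.52
position: [510.5, -382.4, 365.4]
eef_rot: [[-0.66, 0.751, -0.004], [0.751, 0.66, 0.003], [0.005, -0.001, -1.0]]
wrist_force: [-0.7, -0.1, 0.3]
grip_width: 85.5
grip_force: 0.0
```

```bash
python3 - <<'E'
from h import *
im,P,f=get("scene"); cv2.imwrite("pics/s1.png",cv2.resize(im[190:310,320:480],(800,600),interpolation=cv2.INTER_CUBIC)); np.save("s1.npy",P)
s=readout.observe();print(s["qpos"],s["position"])
E
```

```text
[ 51.75545078  36.18150104 -31.26719752  90.40729414  20.79312616
  59.48424263  56.00306903] [ 510.98931085 -382.42217215  367.20855077]
```

View pics/s1.png

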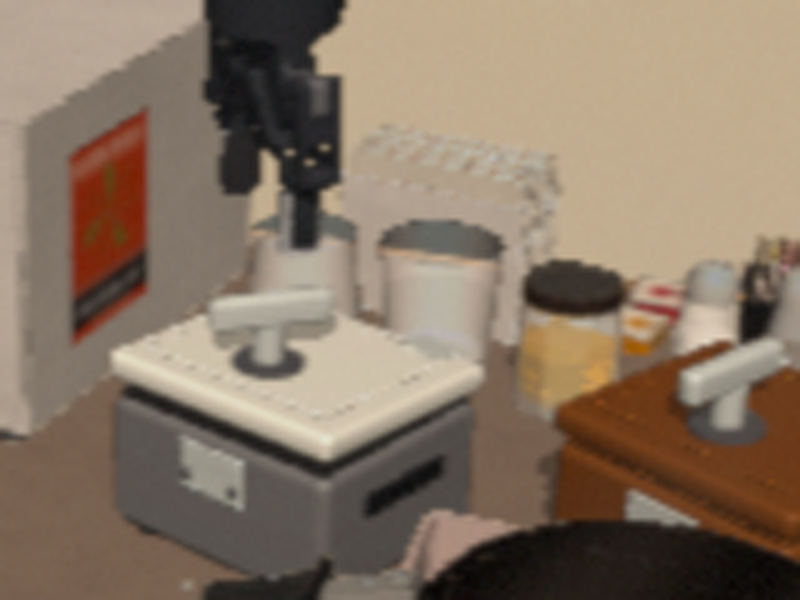

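The scene crop shows box B's lid gaping at its front corner (330,450). Its T-bar at (270,310) is right under the open fingers at (300,240). The brown box at (730,385) is clear of the path. Next: descend and grip.

>>> carry_out --pt "0 0 0.13 0 0" --pt "0 0 0.13 0 0" --pt "0 0 0.13 0 0" --pt "0 0 0 0 0"

```text
time_s: 2.9
position: [510.8, -382.3, 307.9]
eef_rot: [[-0.66, 0.751, -0.003], [0.751, 0.66, 0.002], [0.004, -0.001, -1.0]]
wrist_force: [-0.2, 1.0, -0.4]
grip_width: 85.2
grip_force: 0.0
```

>>> carry_out --pt "0 0 0 0 1" --pt "0 0 0 0 1" --pt "0 0 0 0 1" --pt "0 0 0 0 1" --pt "0 0 0 0 1"

```text
time_s: 3.32
position: [511.5, -382.6, 311.1]
eef_rot: [[-0.66, 0.751, 0.001], [0.751, 0.66, -0.001], [-0.001, 0.0, -1.0]]
wrist_force: [0.3, -0.7, -0.7]
grip_width: 26.0
grip_force: 0.0
```

>>> carry_out --pt "0 0 0 0 1" --pt "0 0 0 0 1" --pt "0 0 0 0 1" --pt "0 0 0 0 1" --pt "0 0 0 0 1"

```text
time_s: 3.73
position: [512.3, -381.8, 311.2]
eef_rot: [[-0.661, 0.75, 0.002], [0.75, 0.661, 0.0], [-0.001, 0.002, -1.0]]
wrist_force: [2.8, 4.1, 6.6]
grip_width: 13.8
grip_force: 58.5
```

>>> carry_out --pt "0 0 0.0027 0.05 1" --pt "0 0 0.0027 0.05 1" --pt "0 0 0.0027 0.05 1" --pt "0 0 0.0027 0.05 1" --pt "0 0 0.0027 0.05 1"

```text
time_s: 4.15
position: [512.2, -381.4, 309.2]
eef_rot: [[-0.193, 0.981, 0.002], [0.981, 0.193, 0.001], [0.001, 0.002, -1.0]]
wrist_force: [-1.0, 9.6, 11.5]
grip_width: 13.6
grip_force: 58.5
```

>>> carry_out --pt "0 0 0.0027 0.05 1" --pt "0 0 0.0027 0.05 1" --pt "0 0 0.0027 0.05 1" --pt "0 0 0.0027 0.03 1" --pt "0 0 0 0 1"

```text
time_s: 4.57
position: [512.2, -381.2, 307.7]
eef_rot: [[0.182, 0.983, 0.001], [0.983, -0.182, 0.001], [0.001, 0.001, -1.0]]
wrist_force: [-2.3, 8.9, 13.6]
grip_width: 13.9
grip_force: 58.6
```

```bash
python3 - <<'E'
from h import *
s=readout.observe();print(s["ft_torque"],s["wrist_force"],s["qpos"])
E
```

```text
[1.99076181 0.45906437 0.01293492] [-2.26291986  8.93361463 13.60178921] [ 42.47876734  38.04568744 -16.89967309  93.62553365  13.3677615
  50.29164322   9.9387984 ]
```

>>> carry_out --pt "0 0 0.002 0.03 1" --pt "0 0 0.002 0.03 1" --pt "0 0 0 0.02 1" --pt "0 0 0 0 1"

```text
time_s: 4.9
position: [512.1, -381.2, 307.1]
eef_rot: [[0.342, 0.94, 0.001], [0.94, -0.342, 0.001], [0.001, 0.001, -1.0]]
wrist_force: [-2.1, 9.2, 14.5]
grip_width: 13.5
grip_force: 58.6
```

```bash
python3 - <<'E'
from h import *
s=readout.observe();print(s["ft_torque"],s["wrist_force"],s["qpos"][6])
E
```

```text
[2.13101964 0.44216094 0.07003734] [-2.09795853  9.24115102 14.46799648] 1.9638651214156797
```

>>> carry_out --pt "0 0 0 0.02 1" --pt "0 0 0 0 1"

```text
time_s: 5.07
position: [512.1, -381.2, 307.1]
eef_rot: [[0.38, 0.925, 0.001], [0.925, -0.38, 0.001], [0.001, 0.001, -1.0]]
wrist_force: [-2.8, 10.1, 13.5]
grip_width: 14.1
grip_force: 59.7
```

```bash
python3 - <<'E'
from h import *
s=readout.observe();print(s["ft_torque"],s["wrist_force"],s["qpos"][6])
E
```

```text
[2.03678087 0.41834423 0.18806626] [-2.76769671 10.05391257 13.48276248] -0.013244973707251027
```

>>> carry_out --pt "0 0 0 0.02 1" --pt "0 0 0 0 1"

```text
time_s: 5.23
position: [512.1, -381.3, 307.1]
eef_rot: [[0.418, 0.909, 0.001], [0.909, -0.418, 0.001], [0.001, 0.001, -1.0]]
wrist_force: [-3.4, 9.5, 14.2]
grip_width: 13.9
grip_force: 71.4
```

```bash
python3 - <<'E'
from h import *
s=readout.observe();print(s["ft_torque"],s["wrist_force"],s["qpos"][6])
E
```

```text
[2.00351984 0.37536913 0.91117461] [-3.38719137  9.52505527 14.2137901 ] -1.9893952182968329
```

The moment rose to 0.9 N m, so the handle is at its stop. Next I back off slightly to relax it, release, and retreat straight up.

>>> carry_out --pt "0 0 0 -0.012 1" --pt "0 0 0 0 0" --pt "0 0 0 0 0" --pt "0 0 0 0 0" --pt "0 0 0 0 0"

```text
time_s: 5.65
position: [511.3, -382.7, 305.9]
eef_rot: [[0.395, 0.919, -0.0], [0.919, -0.395, -0.0], [-0.0, -0.0, -1.0]]
wrist_force: [0.3, 0.9, -0.4]
grip_width: 61.3
grip_force: 0.0
```

>>> carry_out --pt "0 0 0 0 0" --pt "0 0 0 0 0" --pt "0 0 0 0 0" --pt "0 0 0 0 0" --pt "0 0 0 0 0"

```text
time_s: 6.07
position: [511.4, -382.5, 305.9]
eef_rot: [[0.394, 0.919, -0.0], [0.919, -0.394, 0.0], [0.0, -0.0, -1.0]]
wrist_force: [-0.1, 0.1, 0.5]
grip_width: 85.9
grip_force: 0.0
```

>>> carry_out --pt "0 0 -0.15 0 0" --pt "0 0 -0.2 0 0" --pt "0 0 -0.2 0 0" --pt "0 0 -0.2 0 0" --pt "0 0 0 0 0"

```text
time_s: 6.48
position: [512.2, -382.9, 424.3]
eef_rot: [[0.395, 0.919, 0.006], [0.919, -0.395, -0.004], [-0.001, 0.008, -1.0]]
wrist_force: [0.9, -0.4, 0.3]
grip_width: 85.2
grip_force: 0.0
```

>>> carry_out --pt "-0.2 0 0 0 0" --pt "-0.2 0 0 0 0" --pt "-0.2 0 0 0 0" --pt "-0.2 0 0 0 0" --pt "0 0 0 0 0"

```text
time_s: 6.9
position: [460.3, -498.2, 417.8]
eef_rot: [[0.4, 0.916, -0.002], [0.916, -0.4, -0.002], [-0.003, -0.001, -1.0]]
wrist_force: [-0.0, -0.6, -0.4]
grip_width: 85.3
grip_force: 0.0
```

```bash
python3 - <<'E'
from h import *
im,P,f=get("scene"); im2,P,_=get("top")
a=cv2.resize(im[215:305,325:445],(400,300)); b=cv2.resize(im2[195:285,340:460],(400,300)); cv2.imwrite("pics/end.png",np.hstack([a,b]))
for r0,r1,c0,c1 in((200,275,360,432),(228,290,150,222)):
    q=P[r0:r1,c0:c1].reshape(-1,3); q=q[(q[:,2]>145)&(q[:,2]<175)]; print(len(q),cv2.minAreaRect(q[:,:2].astype(np.float32)))
E
```

```text
121 ((509.2049865722656, -382.6036682128906), (71.69821166992188, 14.276549339294434), 71.1036376953125)
123 ((456.1319885253906, 246.7647705078125), (74.25057983398438, 14.017838478088379), 84.03680419921875)
```

View pics/end.png

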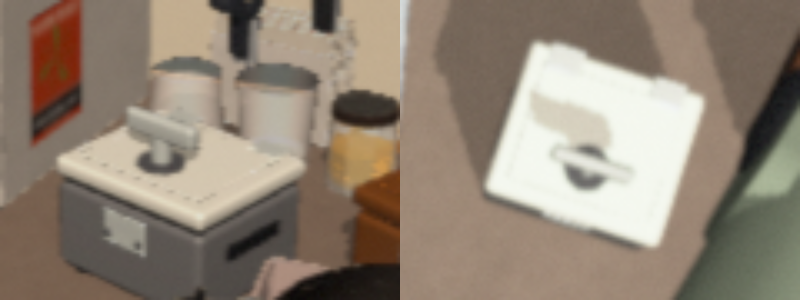

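The bar now lies parallel to the front edge, at 71° against the box's 70°; in the right half it runs from (550,155) to (630,180). The lid gap is closed at (205,225) in the left half, the other box's bar is unchanged, and the gripper is clear.

```bash
python3 -c "
from workcell import job; print(job.job_done())"
```

```text
the job is handed in; nothing more can be done
None
```

I turned the unlatched box's T-handle clockwise to its stop and let go; the last pictures show its lid down and the other box's handle unmoved, and I handed the job in at about 7 s of robot time (no verdict came back).

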